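Power up the guarded test rig with the bent rod

ROBOT

A 6-joint arm with a two-finger parallel gripper is mounted at the origin on the work surface. World frame = base frame: x ahead of the robot, y to its left, z up, the work surface at z = 0. Lengths are in mm, angles in rad, forces in N, time in s.
With the tool pointing down it reaches from about 350 to 775 mm from the base axis. Payload 7.3 kg.
Tool frame: the origin (TCP) lies at the very end of the fingers, on their centre line; the grasp point (between the pads) lies 19 mm behind it; x points along the fingers, z is the direction in which the jaws open and shut, and the axes are right-handed (so a half turn about x gives the same grasp; the last joint's range is limited). The gripper opens to 92 mm and grips with 3 to 60 N. Pads are 19 mm wide; open, the fingers measure 130 mm over their backs; the gripper's body (75 mm by 190 mm) begins 47 mm behind the grasp point.
Start: joints at [-1.486, 0.342, 1.524, -0, 1.275, -0.146], TCP at [120.119, -511.093, 226.741] pointing down, gripper open.
Joint ranges: [-2.53, 2.53], [-0.77, 2.02], [0.04, 2.7], [-1, 4.14], [0.28, 2.66], [-3.11, 3.11]. Speed limits (rad/s): [2.57, 2.57, 3.14, 3.14, 3.14, 3.14].

INTERFACE

Orientations are given as [roll, pitch, yaw] about the fixed x, y, z axes, in that order (R = Rz(yaw) Ry(pitch) Rx(roll)).
In Python, from plant import * gives the robot as it stands.
- The arm moves only by the tool carry_out, never from a script. Its argument "rows" is a list of rows, each a list of 4 numbers: the shift along the world's x, y, z in mm, then the turn about the world's z in degrees. In form: [[x, y, z, twist], ...]. A call has 1 to 20 rows; each row is the pose to reach, as a shift and turn from the pose measured when the call began; what a row does not reach only later rows make up. A row lasts 1/12 s, in which the tool goes at most 41.7 mm and 7.16 degrees, less where a joint would pass 70% of its speed; a pose out of reach is approached as far as the arm can. A call with a gripper value outside its range is refused whole. "hand" is the finger opening in mm, from 0 to 91.8, set as the call begins (left out, the last holds). The fingers move at their own pace and stop on an object; the grip force is fixed at half the most. Time passes only in rows, so rows that repeat a pose let the fingers close. It gives the time, the measured TCP pose, the force and the opening at its end, in the units of the state.
- get_obs(): the state, without advancing time (a new reading comes with each control period).
- capture(name): name is "scene" or "top"; returns the picture (480x640x3 uint8, red, green, blue); there is no depth.
- camera_info(name): a dict with "camera_matrix" (3x3 intrinsics, pixels), "pose" (4x4, takes a point from camera to world coordinates). Camera axes: x right, y down, z forward; pixel columns grow to the right and rows downward; lengths in mm; the calibration is good to about 2 mm. A picture is of the moment at which its call begins. camera_info takes no time and is no camera call.
- close_job(): hands the job in, once; it reports no verdict.
The state is a dict: "time": time; "joint_positions": joint angles; "dq": joint speeds; "tau": joint torques, N m; "tool_pos": TCP position; "tcp_rot": TCP orientation; "contact_force": force on the tool from outside, world axes, zero at the start; "moment": the same for the moment, N m; "grip_width": finger opening in mm.
Only numpy, scipy, OpenCV 4.12 (cv2) and the standard library are available. Lean on these libraries where they do the work, as an engineer would, in place of code of your own. Each camera call takes 0.05 s, during which the arm holds its last target. There are 200 camera calls.

TASK

Power up the test rig: pick up the bent rod from its rest, reach over the guard with it and pull first the blue fan lever and then the red mains lever fully over towards the guard, touching the levers with nothing but the rod. Then lay the rod back in the two notches of its rest as you found it, let go, and finally press the green start button fully down once the rod is back. Do not disturb the hard drive, the cooler or the mouse.

Things in the scene. Friction and masses are not known exactly. Their poses are not given: they have to be found in the camera images.
- rod_grip (a point): Centre of the black grip (60 long, 22 wide, 26 high) of the loose bent rod, about 0.22 kg; grasp it here from above. x points along the bar to the bent end, z up when in the rest. The 14 mm square yellow bar runs from 74 mm behind to 140 mm ahead, where it bends square down into a 14 mm round yellow leg. Mass centre within 15 mm
- rod_tip (a point): Centre of the black ball (18 mm diameter) at the lower end of the rod's leg: at (140, 0, -95) mm from rod_grip in the rod's axes
- rest: Fixed blue rod rest, origin under the centre of its 130 x 90 x 12 foot; x along the rod, bent end at +x. Two posts, 10 thick (x), 46 wide (y), at x = -47 and +47: 84 mm are free between them for grip and fingers. Each post's top has a notch 20 wide, floor 123 mm up, with flared orange lips to 152 mm up (mouth about 40 wide)
- rest_seat (a point): Where rod_grip belongs when the rod lies in the notches: on the rest's centre line, 130 mm above the table; the rod has about 12 mm of play along x and 3 mm along y
- deck: Fixed power deck, dark plate 8 thick, 260 wide (y); x points from guard to switches, z up; origin at table height under the line of the two lever hinges. Guard: upright grey wall with orange top edge at x = -75, 12 thick, 260 wide, top 125 mm above the table. A motherboard tray up to 60 high lies from x = 95 on; between x = 45 and 95 it is open down to the plate
- fan_pivot (a point): Hinge axis of the blue lever, in its fixed white switch module (75 x 80 mm), 38 mm above the table, 75 mm behind the guard. Same axes as the deck. The two modules stand 110 mm apart along the deck's y; which is left varies
- fan_tip (a point): Middle of the top edge of the blue fan lever, a flat paddle 44 wide (y), 8 thick, its top 70 mm from the hinge axis (99 mm above the table when off or on, 108 upright)
- mains_pivot (a point): Hinge axis of the red lever, else as fan_pivot
- mains_tip (a point): Middle of the top edge of the red mains lever, same size as the blue
- fan_lever (a joint): joint of the blue fan switch lever: 0 = off, leaning away from the guard, 1.0 rad = on, leaning towards the guard (+-0.5 rad from upright). Starts between 0 and 0.2. It needs about 1.5 N at the tip, and stays wherever it is left
- mains_lever (a joint): joint of the red mains switch lever: 0 = off, leaning away from the guard, 1.0 rad = on, leaning towards the guard (+-0.5 rad from upright). Starts between 0 and 0.2. It needs about 1.5 N at the tip, and stays wherever it is left
- start_top (a point): Centre of the top of the green push button (40 mm diameter), on a fixed grey box 110 x 110 x 55 mm, the button's top 77 mm above the table (55 box + 22 button). Box and rest stand left and right of the deck, which is which varies
- start (a joint): travel of the green button, 0 = up, 0.006 m = fully down (5 N), springs back
- drive: bystander: loose hard drive 147 x 101 x 26 mm, origin at the centre of its underside; leave alone
- cooler: bystander: loose processor cooler with black and red fan, about 80 x 112 x 128 mm high, origin under its centre; leave alone
- mouse: bystander: loose black computer mouse 105 x 60 x 30 mm on the table before the guard, origin at the centre of its underside; leave alone
Mind the look-alikes: they are no part of the job. What is shaped like the part that bears rod_grip but turquoise is not meant. Leave any turquoise look-alike of the part that bears start_top alone.

How it is judged (in metres and radians):
On the way, in this order (a step that is already met when the one before it is completed fails the run):
1. the blue fan lever is pulled on, the red one still off (value of joint fan_lever above 0.8 rad and value of joint mains_lever below 0.4 rad), for 0.2 s.
2. the red mains lever is pulled on (value of joint mains_lever above 0.8 rad), for 0.2 s.
3. the rod lies back in the notches of its rest, let go (distance between rod_grip and rest_seat below 0.02 m and z of rod_grip in the frame of rest between 0.122 and 0.138 m and x of rod_tip in the frame of rest above 0.1 m and z of rod_tip in the frame of rest below 0.06 m and angle between the x axis of rod_grip and the x axis of rest, either way round below 0.12 rad and contact force between the fingers and rod below 0.1 N), for 0.2 s.
4. the green start button is pressed down (value of joint start above 0.0045 m), for 0.05 s.
At the end, for the whole second after the job is handed in: Both levers on (beyond 0.8 rad); the rod still and released in both notches of its rest, leg down at the +x end, grip within 20 mm of the seat (height within 8 mm), lined up within 0.12 rad; the start button was pressed 4.5 mm or more after that and is up again (all of step 3 and value of joint each of fan_lever, mains_lever above 0.8 rad and linear speed of rod below 0.02 m/s and value of joint start below 0.002 m); the robot touches nothing.
It fails at once if the red mains lever is moved on before the blue fan lever (value of joint mains_lever above 0.5 rad and value of joint fan_lever below 0.6 rad).
It fails at once if the start button is pressed before both levers are on (value of joint start above 0.004 m and value of joint any of mains_lever, fan_lever below 0.6 rad).
It fails at once if a lever is touched by the robot itself instead of the rod (contact force between any of the fingers, the arm and fan_lever above 0.5 N or contact force between any of the fingers, the arm and mains_lever above 0.5 N).
It fails at once if the drive, cooler or mouse is disturbed (moved over 30 mm or tipped) (distance of any of drive, cooler, mouse from where it was at the start of the episode above 0.03 m or angle between any of drive, cooler, mouse's own z axis and vertical above 0.3 rad).
It also fails if it takes over 72 s, if anything falls off the work surface, if the arm or the gripper's body presses on something with over 40 N, if the wrist force passes 120 N, or if a joint passes its speed limit or range.

## Working session

There is one attempt and no reset: what is moved stays moved. The work goes in short steps, Python scripts to look and compute and a tool call to move; the robot and the scene stay as the last step left them, time stands still between calls to the robot, and variables do not carry over. Pictures are saved under pics/ and viewed, about 8 in all and at most 12, crops included, and the job is handed in when it is done.

Besides the shell and the picture viewer there is one more tool, called as name([rows], argument=value, ...), one row to a line, values as JSON. carry_out: Moves the arm, as the interface text tells. Its arguments: {"type":"object","properties":{"rows":{"type":"array"},"hand":{"type":"number"}},"required":["rows"]}

```bash
mkdir -p pics; python3 - <<'E'
from plant import *
import cv2
for n in("top","scene"):
    im=capture(n); cv2.imwrite(f"pics/{n}0.png",im[:,:,::-1])
    c=camera_info(n); print(n,c["camera_matrix"],c["pose"])
print(get_obs())
E
```

```text
top [[497.03223269   0.         318.39889018]
 [  0.         497.03223269 249.84840789]
 [  0.           0.           1.        ]] [[ 4.92528809e-04 -9.99460882e-01  3.28283878e-02  3.91523597e+02]
 [-9.99660517e-01  3.63087557e-04  2.60522514e-02 -1.44764053e+01]
 [-2.60501258e-02 -3.28300746e-02 -9.99121403e-01  1.14357911e+03]
 [ 0.00000000e+00  0.00000000e+00  0.00000000e+00  1.00000000e+00]]
scene [[453.74412002   0.         321.37691132]
 [  0.         453.74412002 245.30928021]
 [  0.           0.           1.        ]] [[-2.76988705e-01  6.05227330e-01 -7.46309009e-01  1.21093279e+03]
 [ 9.60619916e-01  1.92253015e-01 -2.00619429e-01  2.04869931e+02]
 [ 2.20597956e-02 -7.72488613e-01 -6.34645340e-01  7.60003987e+02]
 [ 0.00000000e+00  0.00000000e+00  0.00000000e+00  1.00000000e+00]]
{'time': 0.1, 'joint_positions': array([-1.48603435e+00,  3.42636802e-01,  1.52490569e+00, -6.33447192e-07,
        1.27541169e+00, -1.46009918e-01]), 'dq': array([-0.00160931, -0.00172859, -0.00204385, -0.00060246, -0.00103764,
       -0.00042129]), 'tau': array([ 1.41577493e-03, -4.32004380e+01, -2.44694084e+01,  7.19099189e-02,
        5.25669276e-02, -5.29134206e-05]), 'tool_pos': array([ 120.0683576 , -510.7160902 ,  226.12841209]), 'tcp_rot': array([2.99602765, 1.56943479, 1.6560034 ]), 'contact_force': array([ 0.55354239, -0.00828792, -0.49113539]), 'moment': array([-0.01494197,  0.00382045,  0.02266169]), 'grip_width': 91.65138961251523}
```

View pics/top0.png

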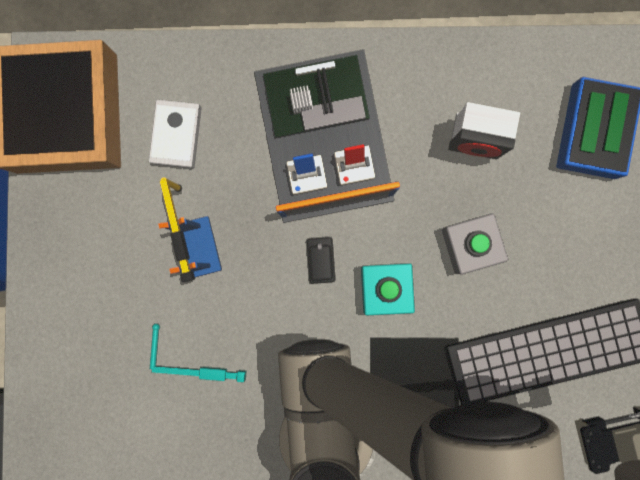

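View pics/scene0.png

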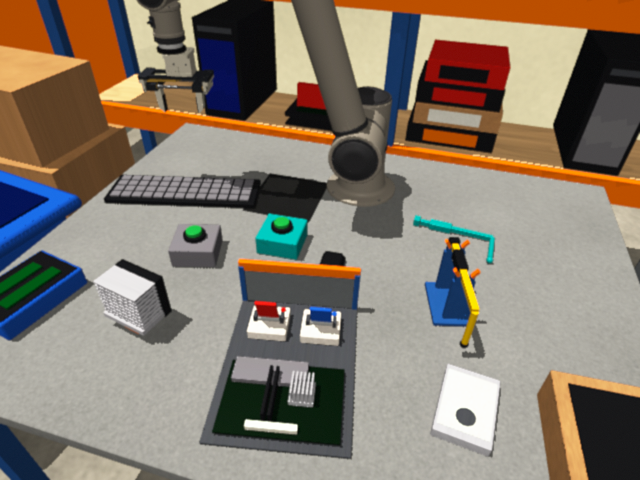

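Top view: rod at about (180,245) with its bend at (168,183), guard edge (278,208)–(398,187), blue lever (304,165), red lever (352,155), grey box with the green button (480,243). The turquoise look-alikes are at (390,290) and (200,370). In the scene view the leg tip is near (465,344).

```bash
cat >h.py <<'E'
from plant import *
import cv2,numpy as np
def ray(n,u,v):
    c=camera_info(n);P=np.array(c["pose"]);d=P[:3,:3]@np.linalg.solve(c["camera_matrix"],[u,v,1.]);return P[:3,3],d
def onz(n,u,v,z):
    o,d=ray(n,u,v);return o+d*(z-o[2])/d[2]
def proj(n,p):
    c=camera_info(n);P=np.array(c["pose"]);q=c["camera_matrix"]@(P[:3,:3].T@(np.array(p)-P[:3,3]));return q[:2]/q[2]
def mask(im,lo,hi,box):
    h=cv2.cvtColor(im,cv2.COLOR_RGB2HSV);m=cv2.inRange(h,lo,hi);z=np.zeros_like(m);a,b,c,d=box;z[b:d,a:c]=m[b:d,a:c];return z
def rect(m):
    ys,xs=np.nonzero(m);return cv2.minAreaRect(np.c_[xs,ys].astype(np.float32)),len(xs)
E
python3 - <<'E'
from h import *
np.set_printoptions(precision=1,suppress=True)
t=cv2.imread("pics/top0.png")[:,:,::-1].copy();s=cv2.imread("pics/scene0.png")[:,:,::-1].copy()
def rep(name,n,m,z):
    r,k=rect(m);b=cv2.boxPoints(r);print(name,k,"c",onz(n,*r[0],z),"size px",r[1]);print([onz(n,*p,z)[:2].round(1).tolist() for p in b]); return r
rep("bar","top",mask(t,(22,120,90),(35,255,255),(150,170,215,290)),137)
rep("guard","top",mask(t,(5,150,120),(20,255,255),(265,175,410,220)),125)
rep("blue","top",mask(t,(105,150,60),(125,255,255),(290,150,320,178)),99)
rep("red","top",mask(t,(0,150,60),(5,255,255),(335,140,375,172)),99)
rep("red2","top",mask(t,(172,150,60),(180,255,255),(335,140,375,172)),99)
rep("btn","top",mask(t,(50,120,50),(75,255,255),(460,225,500,260)),77)
rep("lips","top",mask(t,(5,150,120),(20,255,255),(150,210,205,285)),150)
rep("foot","top",mask(t,(100,120,60),(118,255,255),(150,205,230,290)),12)
print("scene yellow");r,k=rect(mask(s,(22,120,60),(35,255,255),(440,220,490,350)));print(r)
def crop(im,a,b,c,d,f):return cv2.resize(im[b:d,a:c],None,fx=f,fy=f,interpolation=cv2.INTER_CUBIC)
A=crop(t,140,165,240,295,4);B=crop(s,410,220,510,350,4)
cv2.imwrite("pics/c1.png",np.hstack([A,B])[:,:,::-1])
A=crop(t,265,135,405,225,5.5)
B=crop(s,235,255,365,345,5.5)
cv2.imwrite("pics/c2.png",cv2.resize(np.hstack([A,B])[:,:,::-1],(800,267)))
E
```

```text
bar 588 c [478.1 298.2 137. ] size px (98.03875732421875, 18.0637149810791)
[[572.3, 340.1], [580.6, 303.8], [384.7, 256.6], [376.4, 292.6]]
guard 773 c [535.4 -27.  125. ] size px (6.232112884521484, 125.5128173828125)
[[517.0, 101.1], [566.3, -152.1], [553.7, -154.5], [504.3, 98.6]]
blue 263 c [609.4  43.5  99. ] size px (16.34326934814453, 19.206836700439453)
[[622.2, 67.0], [630.6, 27.2], [596.5, 19.9], [588.1, 59.7]]
red 296 c [628.6 -63.4  99. ] size px (16.68772315979004, 19.374725341796875)
[[643.4, -40.7], [649.0, -81.2], [613.8, -86.1], [608.2, -45.6]]
red2 0 c [970. 706.  99.] size px (0.0, 0.0)
[[970.0, 706.0], [970.0, 706.0], [970.0, 706.0], [970.0, 706.0]]
btn 265 c [ 441. -330.   77.] size px (17.677669525146484, 17.677669525146484)
[[441.1, -303.6], [467.7, -330.3], [441.0, -356.4], [414.4, -329.8]]
lips 140 c [433.4 297.5 150. ] size px (51.505741119384766, 25.45065689086914)
[[477.9, 335.6], [490.0, 285.3], [389.1, 259.6], [376.9, 309.6]]
foot 1293 c [437.1 287.   12. ] size px (55.57628631591797, 29.46414566040039)
[[491.3, 335.7], [507.1, 269.6], [383.1, 238.6], [367.3, 304.4]]
scene yellow
((466.8778381347656, 292.7376403808594), (101.8788833618164, 21.191322326660156), 84.47245788574219)
```

View pics/c1.png

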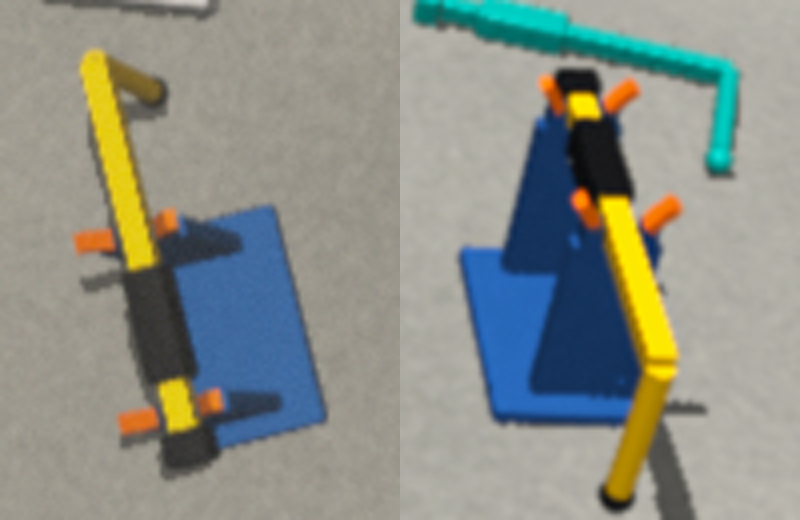

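The crop shows the rod seated in both notches and the black grip between the posts. Grip ends in the top view are near px (175,231) and (184,259), the bend is near (164,180), and the leg is down at the far end. Next I compute the exact axis, tool yaw and targets.

```bash
python3 - <<'E'
from h import *
from scipy.spatial.transform import Rotation as R
np.set_printoptions(precision=1,suppress=True)
t=cv2.imread("pics/top0.png")[:,:,::-1].copy()
m=mask(t,(22,150,150),(35,255,255),(150,170,178,234))
ys,xs=np.nonzero(m)
W=np.array([onz("top",x,y,137)[:2] for x,y in zip(xs,ys)])
l=cv2.fitLine(W.astype(np.float32),cv2.DIST_HUBER,0,.01,.01).ravel();d=l[:2]*np.sign(l[0])
s=(W-l[2:])@d;print("yaw bar",np.degrees(np.arctan2(d[1],d[0])),"ends",l[2:]+d*s.min(),l[2:]+d*s.max())
far=l[2:]+d*s.max()
print("grip from bend end",far-147*d,"from front boundary",l[2:]+d*(s.min()-30))
for u,v in((175,231.2),(184.2,258.8)):print("grip end",onz("top",u,v,143))
o=get_obs();M=R.from_euler("xyz",o["tcp_rot"]).as_matrix();print(M, "jaw yaw",np.degrees(np.arctan2(M[1,2],M[0,2])))
# scene cross-check: leg ball black at crop (617,495)
print("tip px scene/pred",(410+(617-400)/4,220+495/4))
E
```

```text
yaw bar 14.09219 ends [462.3 304.9] [572.5 332.5]
grip from bend end [429.9 296.8] from front boundary [433.2 297.6]
grip end [462.4 303.2 143. ]
grip end [406.3 283.8 143. ]
[[-0.   1.   0.2]
 [ 0.   0.2 -1. ]
 [-1.   0.  -0. ]] jaw yaw -76.77772622710133
tip px scene/pred (464.25, 343.75)
```

View pics/c2.png

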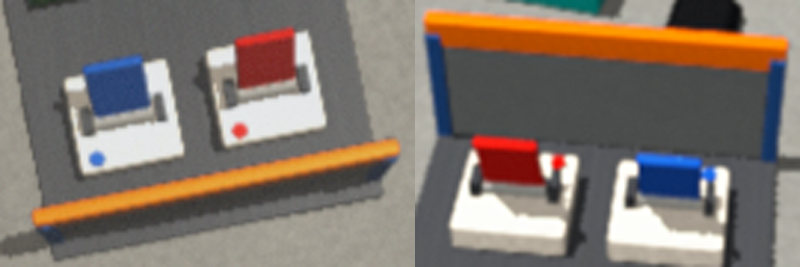

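carry_out([
  [180,120,60,0],
  [320,200,60,0],
  [320,200,60,0],
  [320,200,60,0],
  [320,200,60,0],
  [320,200,60,0],
  [320,200,60,0],
  [320,200,60,0],
  [370,510,60,1],
  [370,510,60,1],
  [370,510,60,1],
  [370,510,60,1],
  [370,510,60,1],
  [370,510,60,1],
  [370,510,60,1],
  [370,510,60,1],
  [370,510,60,1],
], hand=91)

```text
time: 1.52
tool_pos: [490.4, 4.0, 286.0]
tcp_rot: [2.947, 1.568, 1.628]
contact_force: [0.0, 0.7, 0.1]
grip_width: 90.6
```

```bash
python3 - <<'E'
from h import *
o=get_obs();print(o["time"],o["tool_pos"],o["tcp_rot"],o["joint_positions"],o["contact_force"])
E
```

```text
1.5167 [490.42273056   3.9713634  286.00015593] [2.94670087 1.56752389 1.62776817] [-0.15042115  0.23631981  1.50693471  0.00325015  1.39901285  1.16795487] [0.00807281 0.72254827 0.09148172]
```

carry_out([
  [-58,293,0,0],
  [-58,293,0,0],
  [-58,293,0,0],
  [-58,293,0,0],
  [-58,293,0,0],
  [-58,293,0,0],
  [-58,293,0,0],
  [-58,293,0,0],
  [-58,293,0,0],
  [-58,293,-30,0],
  [-58,293,-60,0],
  [-58,293,-90,0],
  [-58,293,-110,0],
  [-58,293,-110,0],
  [-58,293,-110,0],
])

```text
time: 2.77
tool_pos: [432.5, 295.6, 175.6]
tcp_rot: [-2.555, 1.568, 2.408]
contact_force: [-0.3, 0.1, 0.3]
grip_width: 91.0
```

```bash
python3 - <<'E'
from h import *
from scipy.spatial.transform import Rotation as R
o=get_obs();M=R.from_euler("xyz",o["tcp_rot"]).as_matrix();print(o["tool_pos"],"jaw",np.degrees(np.arctan2(M[1,2],M[0,2])))
A=capture("top")[150:310,110:250];B=capture("scene")[180:340,400:540]
cv2.imwrite("pics/c3.png",cv2.resize(np.hstack([A,B]),(800,457),interpolation=cv2.INTER_CUBIC)[:,:,::-1])
E
```

```text
[432.47513467 295.64434939 175.61505678] jaw -75.64434077833154
```

View pics/c3.png

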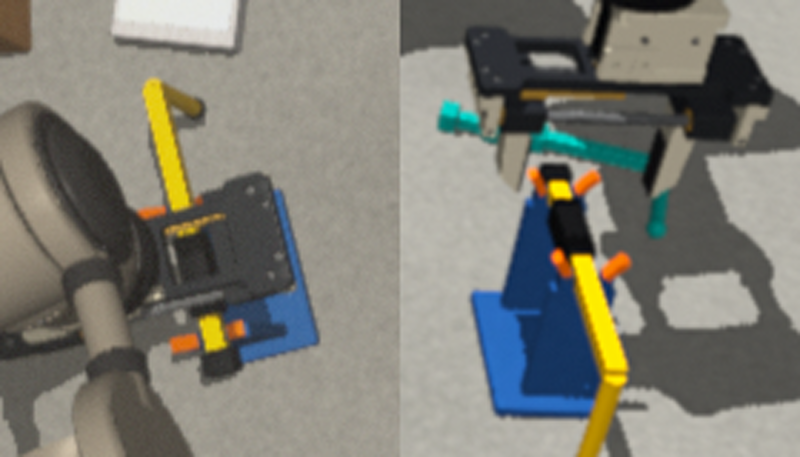

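The open fingers straddle the grip with the jaws across the bar (crop around (195,240)), clear of both posts. Lowering now and closing.

carry_out([
  [-0.5,1,-20,0],
  [-0.5,1,-40,0],
  [-0.5,1,-55,0],
  [-0.5,1,-64,0],
  [-0.5,1,-64,0],
  [-0.5,1,-64,0],
])

```text
time: 3.37
tool_pos: [433.8, 297.9, 114.6]
tcp_rot: [2.263, 1.565, 0.943]
contact_force: [-0.2, 0.5, 0.3]
grip_width: 90.9
```

carry_out([
  [0,0,0,0],
  [0,0,0,0],
  [0,0,0,0],
  [0,0,0,0],
  [0,0,0,0],
  [0,0,0,0],
  [0,0,0,0],
  [0,0,0,0],
  [0,0,0,0],
  [0,0,0,0],
], hand=5)

```text
time: 4.2
tool_pos: [433.8, 297.9, 114.6]
tcp_rot: [2.274, 1.565, 0.954]
contact_force: [0.0, 0.2, 1.2]
grip_width: 28.9
```

carry_out([
  [0,0,0,0],
  [0,0,0,0],
  [0,0,0,0],
  [0,0,0,0],
  [0,0,0,0],
  [0,0,0,0],
])

```text
time: 4.7
tool_pos: [433.8, 298.0, 114.6]
tcp_rot: [2.285, 1.565, 0.965]
contact_force: [0.1, 1.6, 0.2]
grip_width: 21.8
```

```bash
python3 - <<'E'
from h import *
from scipy.spatial.transform import Rotation as R
o=get_obs();M=R.from_euler("xyz",o["tcp_rot"]).as_matrix();print(o["time"],o["tool_pos"],"jaw",np.degrees(np.arctan2(M[1,2],M[0,2])),o["contact_force"],o["moment"],o["grip_width"])
E
```

```text
4.7 [433.7809712  297.96622619 114.57570876] jaw -75.62668884078667 [0.12248949 1.61433432 0.22007875] [0.22378275 0.04252963 0.03883401] 21.776150174509656
```

carry_out([
  [0,0,10,0],
  [0,0,25,0],
  [0,0,50,0],
  [0,0,80,0],
  [0,0,120,0],
  [0,0,155,0],
  [0,0,155,0],
  [30,-80,155,0],
  [65,-180,155,-2],
  [96,-270,155,-3.4],
  [96,-270,155,-3.4],
  [96,-270,155,-3.4],
  [96,-270,155,-3.4],
  [96,-270,155,-3.4],
  [96,-270,155,-3.4],
  [96,-270,155,-3.4],
  [96,-270,155,-3.4],
  [96,-270,155,-3.4],
])

```text
time: 6.2
tool_pos: [529.2, 29.0, 269.5]
tcp_rot: [2.408, 1.565, 1.03]
contact_force: [-0.7, -0.1, -2.2]
grip_width: 21.7
```

```bash
python3 - <<'E'
from h import *
from scipy.spatial.transform import Rotation as R
o=get_obs();M=R.from_euler("xyz",o["tcp_rot"]).as_matrix();print(o["tool_pos"],"jaw",np.degrees(np.arctan2(M[1,2],M[0,2])),o["contact_force"])
p=o["tool_pos"]+np.array([135.5,26.3,-79.6])
print("pred tip px",proj("top",p),proj("scene",p),p)
A=capture("top")[90:250,230:430];B=capture("scene")[180:340,200:400]
cv2.imwrite("pics/c4.png",cv2.resize(np.vstack([A,B]),None,fx=3,fy=3)[:600*2][:,:,::-1] if 0 else cv2.resize(np.hstack([A,B]),(800,320),interpolation=cv2.INTER_CUBIC)[:,:,::-1])
E
```

```text
[529.22157524  29.00782924 269.50952265] jaw -78.95882073200859 [-0.65074677 -0.05565225 -2.1732919 ]
pred tip px [295.30003457 125.1716686 ] [318.56509255 291.3138297 ] [664.72157524  55.30782924 189.90952265]
```

View pics/c4.png

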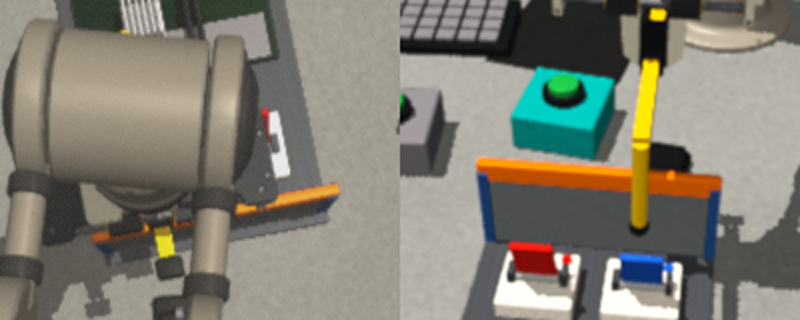

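The rod hangs straight, with the ball at scene px ≈ (319,294) against a predicted (319,291). That puts it above the gap behind the blue lever, so I lower it.

carry_out([
  [0,-1,-25,0],
  [0,-1,-50,0],
  [0,-1,-75,0],
  [0,-1,-95,0],
  [0,-1,-107,0],
  [0,-1,-107,0],
  [0,-1,-107,0],
])

```text
time: 6.88
tool_pos: [529.1, 29.1, 162.7]
tcp_rot: [2.441, 1.565, 1.065]
contact_force: [0.1, 0.2, -2.5]
grip_width: 21.7
```

carry_out([
  [-10,-2,0,0],
  [-20,-4,0,0],
  [-26,-5,0,0],
  [-32,-6.2,0,0],
  [-38,-7.4,0,0],
  [-44,-8.6,0,0],
  [-50,-9.7,0,0],
  [-56,-10.9,0,0],
  [-62,-12,0,0],
  [-66,-12.8,0,0],
  [-70,-13.6,0,0],
  [-70,-13.6,0,0],
  [-70,-13.6,0,0],
])

```text
time: 7.97
tool_pos: [458.4, 15.4, 162.5]
tcp_rot: [2.712, 1.566, 1.336]
contact_force: [-0.7, -0.4, -2.6]
grip_width: 21.6
```

```bash
python3 - <<'E'
from h import *
o=get_obs();print(o["tool_pos"],o["contact_force"],o["moment"])
B=capture("scene")[230:350,220:380]
cv2.imwrite("pics/c5.png",cv2.resize(B,(640,480),interpolation=cv2.INTER_CUBIC)[:,:,::-1])
E
```

```text
[458.40968567  15.44864416 162.47864646] [-0.65251489 -0.36687845 -2.63000461] [0.01407063 0.06157611 0.05017195]
```

View pics/c5.png

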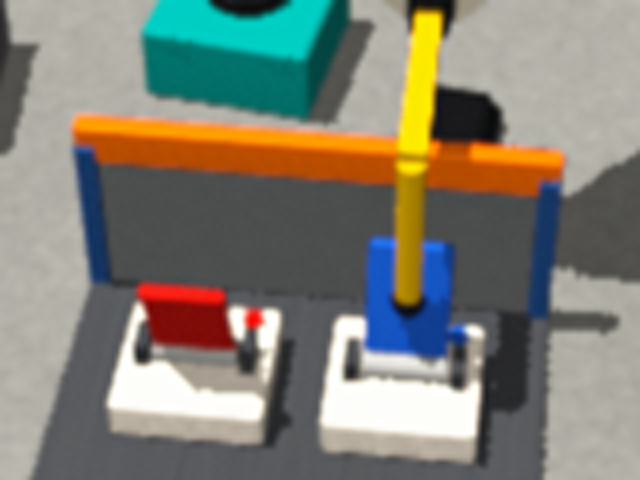

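The blue paddle is pulled towards the guard, with the ball centred on it (crop (408,305)). Red is untouched. I push on until the stop is felt.

carry_out([
  [-2,-0.4,0,0],
  [-4,-0.8,0,0],
  [-6,-1.2,0,0],
  [-6,-1.2,0,0],
  [-6,-1.2,0,0],
])

```text
time: 8.43
tool_pos: [452.4, 14.3, 162.5]
tcp_rot: [2.726, 1.566, 1.35]
contact_force: [-0.3, -0.3, -1.2]
grip_width: 21.5
```

```bash
cat >>h.py <<'E'
def lever(n,uv,piv,a=np.radians(11)):
    # angle of paddle from top-edge pixel: cut ray with deck-frame plane y=pivot y
    ex=np.array([np.cos(a),np.sin(a),0]);ey=np.array([-ex[1],ex[0],0]);o,d=ray(n,*uv);p=np.array([*piv,38.])
    q=o+d*((p-o)@ey/(d@ey))-p;return q@ex,q[2],0.5-np.arctan2(q@ex,q[2])
E
python3 - <<'E'
from h import *
o=get_obs();print(o["tool_pos"],o["contact_force"])
s=capture("scene");m=mask(s,(105,150,60),(125,255,255),(305,270,345,325))
ys,xs=np.nonzero(m);print(xs.min(),xs.max(),ys.min(),ys.max())
top=[(x,ys[xs==x].min()) for x in range(xs.min()+2,xs.max()-1)];print(top)
E
```

```text
[452.41536001  14.27264979 162.53383618] [-0.26461416 -0.25599921 -1.23252857]
311 335 288 317
[(313, np.int64(288)), (314, np.int64(288)), (315, np.int64(288)), (316, np.int64(288)), (317, np.int64(288)), (318, np.int64(289)), (319, np.int64(305)), (320, np.int64(306)), (321, np.int64(307)), (322, np.int64(307)), (323, np.int64(307)), (324, np.int64(306)), (325, np.int64(305)), (326, np.int64(290)), (327, np.int64(289)), (328, np.int64(289)), (329, np.int64(289)), (330, np.int64(289)), (331, np.int64(290)), (332, np.int64(290)), (333, np.int64(291))]
```

```bash
python3 - <<'E'
from h import *
a=np.radians(11);ex=np.array([np.cos(a),np.sin(a),0])
for p in((598.5,41.3),(619.5,-66.7)):
  for j in(0,.2,.6,.8,.9,1.0):
    th=.5-j
    u=np.array([*p,38.])+70*(np.sin(th)*ex+[0,0,np.cos(th)])+4*(np.cos(th)*ex-[0,0,np.sin(th)])
    print(j,proj("scene",u).round(1))
E
```

```text
0 [318.6 313.8]
0.2 [319.3 306.8]
0.6 [320.6 295.2]
0.8 [321.2 291. ]
0.9 [321.4 289.4]
1.0 [321.7 288.1]
0 [262.6 309.2]
0.2 [263.6 302.3]
0.6 [266.1 290.9]
0.8 [267.4 286.7]
0.9 [268.  285.2]
1.0 [268.6 283.9]
```

carry_out([
  [-2,-0.4,0,0],
  [-4,-0.8,0,0],
  [-4,-0.8,0,0],
  [-4,-0.8,0,0],
])

```text
time: 8.82
tool_pos: [448.7, 13.4, 162.8]
tcp_rot: [2.575, 1.566, 1.199]
contact_force: [3.0, 0.0, -0.5]
grip_width: 21.6
```

```bash
python3 - <<'E'
from h import *
o=get_obs();print(o["tool_pos"],o["contact_force"])
s=capture("scene");m=mask(s,(105,150,60),(125,255,255),(305,270,345,325))
ys,xs=np.nonzero(m)
print([int(ys[xs==x].min()) for x in range(xs.min()+2,xs.max()-1)])
E
```

```text
[448.68867072  13.40338875 162.7607891 ] [ 2.99928296  0.02564777 -0.45654198]
[288, 288, 288, 288, 288, 301, 303, 304, 305, 305, 305, 304, 303, 289, 289, 289, 289, 289, 290, 290, 291]
```

The blue lever is at its stop: force rose to 3 N and the edge no longer moves. I back off, lift, and go over to the red lever.

carry_out([
  [8,1.5,0,0],
  [16,3,5,0],
  [16,3,30,0],
  [16,3,60,0],
  [16,3,90,0],
  [16,3,105,0],
  [40,-30,105,0],
  [75,-65,105,0],
  [101,-92,105,0],
  [101,-92,105,0],
  [101,-92,105,0],
  [101,-92,105,0],
  [101,-92,105,0],
])

```text
time: 9.95
tool_pos: [548.7, -77.6, 267.4]
tcp_rot: [2.976, 1.565, 1.6]
contact_force: [-0.7, -0.0, -2.4]
grip_width: 21.9
```

```bash
python3 - <<'E'
from h import *
from scipy.spatial.transform import Rotation as R
o=get_obs();M=R.from_euler("xyz",o["tcp_rot"]).as_matrix();print(o["tool_pos"],"jaw",np.degrees(np.arctan2(M[1,2],M[0,2])),o["contact_force"])
print(proj("scene",o["tool_pos"]+np.array([135.5,26.3,-79.6])))
B=capture("scene")[210:350,200:387]
cv2.imwrite("pics/c6.png",cv2.resize(B,(640,480),interpolation=cv2.INTER_CUBIC)[:,:,::-1])
E
```

```text
[548.7216951  -77.56214384 267.383365  ] jaw -78.79283551750251 [-6.92306959e-01 -1.32503263e-03 -2.38355406e+00]
[258.01722704 286.89064845]
```

View pics/c6.png

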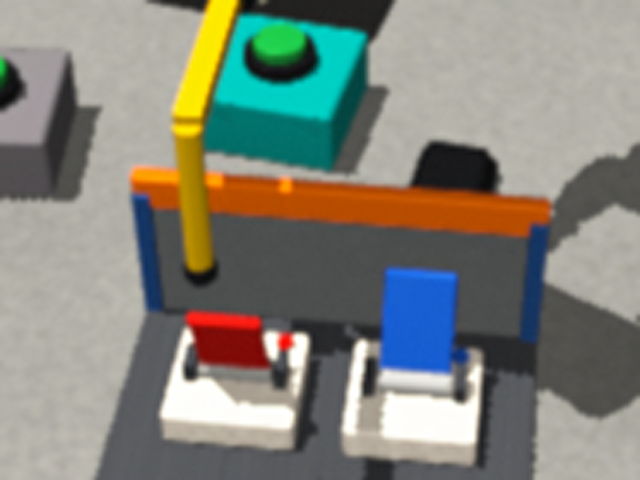

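Blue is fully over and the ball hangs at scene px ≈ (259,288), where predicted. Now the same stroke on the red lever.

carry_out([
  [1,-1,-25,0],
  [1,-1,-50,0],
  [1,-1,-75,0],
  [1,-1,-95,0],
  [1,-1,-105,0],
  [1,-1,-105,0],
  [1,-1,-105,0],
])

```text
time: 10.58
tool_pos: [549.9, -78.0, 163.5]
tcp_rot: [2.735, 1.565, 1.361]
contact_force: [0.2, 0.1, -0.9]
grip_width: 22.2
```

carry_out([
  [-10,-2,0,0],
  [-20,-4,0,0],
  [-26,-5,0,0],
  [-32,-6.2,0,0],
  [-38,-7.4,0,0],
  [-44,-8.6,0,0],
  [-50,-9.7,0,0],
  [-56,-10.9,0,0],
  [-62,-12,0,0],
  [-66,-12.8,0,0],
  [-70,-13.6,0,0],
  [-74,-14.4,0,0],
  [-77,-15,0,0],
  [-77,-15,0,0],
  [-77,-15,0,0],
])

```text
time: 11.83
tool_pos: [472.4, -93.0, 163.4]
tcp_rot: [2.954, 1.565, 1.58]
contact_force: [-0.1, -0.6, -2.3]
grip_width: 21.9
```

carry_out([
  [-2,-0.4,0,0],
  [-4,-0.8,0,0],
  [-4,-0.8,0,0],
  [-4,-0.8,0,0],
])

```text
time: 12.17
tool_pos: [468.8, -93.9, 163.7]
tcp_rot: [2.7, 1.565, 1.326]
contact_force: [2.4, 1.6, -0.4]
grip_width: 21.7
```

```bash
python3 - <<'E'
from h import *
o=get_obs();print(o["tool_pos"],o["contact_force"])
s=capture("scene");h=cv2.cvtColor(s,cv2.COLOR_RGB2HSV)
for n,lo,hi,b in(("red",(0,180,60),(4,255,255),(250,276,285,325)),("blue",(105,150,60),(125,255,255),(305,270,345,325))):
    m=mask(s,lo,hi,b);ys,xs=np.nonzero(m)
    print(n,xs.min(),xs.max(),[int(ys[xs==x].min()) for x in range(xs.min(),xs.max()+1) if (xs==x).any()])
B=s[210:350,200:387]
cv2.imwrite("pics/c7.png",cv2.resize(B,(640,480),interpolation=cv2.INTER_CUBIC)[:,:,::-1])
E
```

```text
[468.82034199 -93.86482567 163.73960204] [ 2.3521753   1.58402202 -0.44741609]
red 259 284 [293, 284, 284, 284, 284, 290, 297, 298, 299, 300, 300, 300, 300, 298, 285, 285, 285, 285, 285, 285, 286, 287, 308, 308, 308]
blue 311 335 [304, 289, 288, 288, 288, 288, 288, 288, 288, 288, 288, 288, 289, 289, 289, 289, 289, 289, 289, 289, 289, 289, 290, 312, 312]
```

View pics/c7.png

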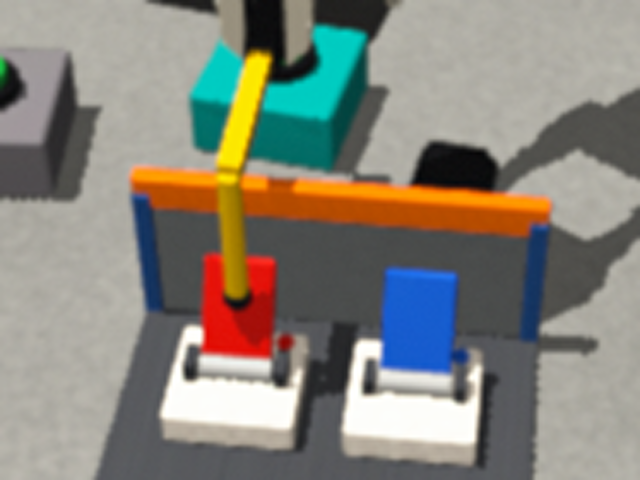

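Both paddles lean fully towards the guard, red's edge at row 284 and blue's at 288, as computed for 1.0 rad. Backing off and carrying the rod to the rest.

carry_out([
  [8,1.5,0,0],
  [16,3,5,0],
  [16,3,30,0],
  [16,3,60,0],
  [16,3,90,0],
  [16,3,107,0],
  [0,100,107,1],
  [0,100,107,1],
  [0,100,107,1],
  [-20,250,107,2],
  [-20,250,107,2],
  [-20,250,107,2],
  [-20,250,107,2],
  [-35,392,107,3.3],
  [-35,392,107,3.3],
  [-35,392,107,3.3],
  [-35,392,107,3.3],
  [-35,392,107,3.3],
  [-35,392,107,3.3],
])

```text
time: 13.8
tool_pos: [433.1, 298.7, 269.8]
tcp_rot: [-3.041, 1.567, 1.928]
contact_force: [0.1, 0.1, -2.6]
grip_width: 21.8
```

```bash
python3 - <<'E'
from h import *
from scipy.spatial.transform import Rotation as R
o=get_obs();M=R.from_euler("xyz",o["tcp_rot"]).as_matrix();print(o["time"],o["tool_pos"],"jaw",np.degrees(np.arctan2(M[1,2],M[0,2])),o["contact_force"],M[:,0])
E
```

```text
13.8 [433.09347434 298.73365034 269.83157088] jaw -75.28730026282051 [ 0.11437235  0.09516112 -2.58481063] [-0.00121109  0.00324446 -0.999994  ]
```

carry_out([
  [0.7,-0.7,-30,-0.3],
  [0.7,-0.7,-65,-0.3],
  [0.7,-0.7,-95,-0.3],
  [0.7,-0.7,-115,-0.3],
  [0.7,-0.7,-120,-0.3],
  [0.7,-0.7,-120,-0.3],
  [0.7,-0.7,-120,-0.3],
])

```text
time: 14.38
tool_pos: [434.7, 297.5, 150.8]
tcp_rot: [2.937, 1.567, 1.616]
contact_force: [-0.0, 0.1, -1.5]
grip_width: 22.1
```

```bash
python3 - <<'E'
from h import *
o=get_obs();print(o["tool_pos"],o["contact_force"])
A=capture("top")[150:310,110:250];B=capture("scene")[200:360,400:540]
cv2.imwrite("pics/c8.png",cv2.resize(np.hstack([A,B]),(800,457),interpolation=cv2.INTER_CUBIC)[:,:,::-1])
E
```

```text
[434.68289091 297.54315229 150.84390872] [-0.01107946  0.12577544 -1.45881532]
```

View pics/c8.png

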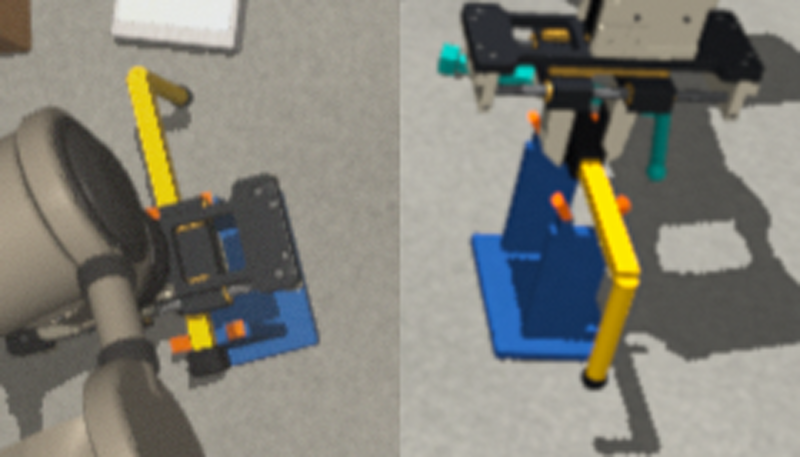

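The bar is over both notches, between the orange lips (top crop (200,335) and (175,205)). Lowering.

carry_out([
  [-0.9,0.5,-10,0],
  [-0.9,0.5,-20,0],
  [-0.9,0.5,-28,0],
  [-0.9,0.5,-33,0],
  [-0.9,0.5,-35,0],
  [-0.9,0.5,-35,0],
  [-0.9,0.5,-35,0],
])

```text
time: 15.07
tool_pos: [434.1, 298.7, 116.5]
tcp_rot: [2.545, 1.566, 1.225]
contact_force: [-0.6, 0.1, -2.0]
grip_width: 21.8
```

carry_out([
  [-0.3,-0.6,-1,0],
  [-0.3,-0.6,-2,0],
  [-0.3,-0.6,-2.5,0],
  [-0.3,-0.6,-2.5,0],
])

```text
time: 15.4
tool_pos: [434.3, 298.2, 114.9]
tcp_rot: [2.364, 1.565, 1.044]
contact_force: [0.9, -0.7, 4.4]
grip_width: 21.5
```

```bash
python3 - <<'E'
from h import *
o=get_obs();print(o["tool_pos"],o["contact_force"],o["moment"])
E
```

```text
[434.26046794 298.23610141 114.90653709] [ 0.88895893 -0.7027015   4.36979121] [-0.17694759  0.36056666  0.06007581]
```

Seated: the rest carries it (+4.4 N). Opening.

carry_out([
  [0,0,0,0],
  [0,0,0,0],
  [0,0,0,0],
  [0,0,0,0],
  [0,0,0,0],
  [0,0,0,0],
  [0,0,0,0],
  [0,0,0,0],
  [0,0,0,0],
  [0,0,0,0],
  [0,0,0,0],
  [0,0,0,0],
  [0,0,0,0],
  [0,0,0,0],
  [0,0,0,0],
  [0,0,0,0],
], hand=85)

```text
time: 16.73
tool_pos: [434.3, 298.3, 114.9]
tcp_rot: [2.37, 1.565, 1.05]
contact_force: [0.2, 0.8, 0.7]
grip_width: 85.1
```

carry_out([
  [0,0,20,0],
  [0,0,45,0],
  [0,0,80,0],
  [0,0,120,0],
  [0,0,160,0],
  [0,0,160,0],
  [30,-90,160,0],
  [60,-180,160,0],
  [60,-180,160,0],
  [60,-180,160,0],
  [60,-180,160,0],
  [60,-180,160,0],
])

```text
time: 17.73
tool_pos: [495.5, 114.1, 274.6]
tcp_rot: [2.131, 1.566, 0.806]
contact_force: [0.2, 0.4, 0.1]
grip_width: 85.0
```

```bash
python3 - <<'E'
from h import *
o=get_obs();print(o["time"],o["tool_pos"],o["contact_force"])
t=capture("top");s=capture("scene")
m=mask(t,(22,150,150),(35,255,255),(150,170,178,234));ys,xs=np.nonzero(m)
W=np.array([onz("top",x,y,137)[:2] for x,y in zip(xs,ys)])
l=cv2.fitLine(W.astype(np.float32),cv2.DIST_HUBER,0,.01,.01).ravel();d=l[:2]*np.sign(l[0]);k=(W-l[2:])@d
print("yaw",np.degrees(np.arctan2(d[1],d[0])),"grip",l[2:]+d*(k.max()-147),l[2:]+d*(k.min()-30))
cv2.imwrite("pics/c9.png",cv2.resize(np.hstack([t[150:310,130:270],s[200:360,410:550]]),(800,457),interpolation=cv2.INTER_CUBIC)[:,:,::-1])
E
```

```text
17.7333 [495.53356852 114.09084135 274.57071888] [0.18478788 0.4435668  0.08315904]Traceback (most recent call last):
  File "<stdin>", line 6, in <module>
cv2.error: OpenCV(4.12.0) /io/opencv/modules/imgproc/src/linefit.cpp:618: error: (-215:Assertion failed) npoints2 >= 0 || npoints3 >= 0 in function 'fitLine'
```

carry_out([
  [-10,-120,0,0],
  [-10,-120,0,0],
  [-10,-120,0,0],
  [-20,-280,0,0],
  [-20,-280,0,0],
  [-20,-280,0,0],
  [-20,-280,0,0],
  [-20,-280,0,0],
  [-55,-444,0,0],
  [-55,-444,0,0],
  [-55,-444,0,0],
  [-55,-444,0,0],
  [-55,-444,0,0],
  [-55,-444,0,0],
  [-55,-444,0,0],
  [-55,-444,0,0],
], hand=0)

```text
time: 19.17
tool_pos: [440.2, -324.4, 274.7]
tcp_rot: [2.477, 1.564, 1.157]
contact_force: [0.5, -0.7, -0.0]
grip_width: 0.5
```

```bash
python3 - <<'E'
from h import *
o=get_obs();print(o["time"],o["tool_pos"],o["contact_force"],o["grip_width"])
t=capture("top");s=capture("scene")
cv2.imwrite("pics/c9.png",cv2.resize(np.hstack([t[150:310,130:270],s[200:360,410:550]]),(800,457),interpolation=cv2.INTER_CUBIC)[:,:,::-1])
m=mask(t,(22,150,150),(35,255,255),(150,170,178,234));ys,xs=np.nonzero(m)
W=np.array([onz("top",x,y,137)[:2] for x,y in zip(xs,ys)])
l=cv2.fitLine(W.astype(np.float32),cv2.DIST_HUBER,0,.01,.01).ravel();d=l[:2]*np.sign(l[0]);k=(W-l[2:])@d
print("yaw",np.degrees(np.arctan2(d[1],d[0])),"grip",l[2:]+d*(k.max()-147),l[2:]+d*(k.min()-30))
E
```

```text
19.1667 [ 440.18737094 -324.35615979  274.70627396] [ 0.48879335 -0.74240573 -0.03486901] 0.4956863588920108
yaw 13.420332 grip [431.40958118 296.95611678] [434.214338   297.62535606]
```

View pics/c9.png

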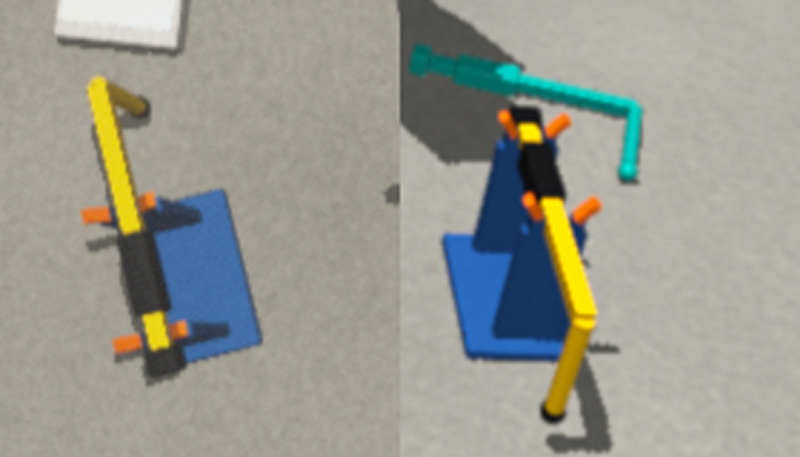

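The rod lies in both notches as at the start: yaw 13.4°, grip at (431–434, 297). Now the start button.

carry_out([
  [1,-5.5,-40,0],
  [1,-5.5,-80,0],
  [1,-5.5,-120,0],
  [1,-5.5,-155,0],
  [1,-5.5,-180,0],
  [1,-5.5,-190,0],
  [1,-5.5,-194,0],
  [1,-5.5,-198,0],
  [1,-5.5,-200,0],
  [1,-5.5,-202,0],
  [1,-5.5,-204,0],
  [1,-5.5,-204,0],
  [1,-5.5,-204,0],
])

```text
time: 20.35
tool_pos: [442.0, -330.5, 72.0]
tcp_rot: [1.974, 1.564, 0.655]
contact_force: [2.4, 0.9, 5.5]
grip_width: 0.4
```

```bash
python3 -c "
from h import *
o=get_obs();print(o['tool_pos'],o['contact_force'])"
```

```text
[ 442.04122108 -330.53524268   72.01116127] [2.41306881 0.94750144 5.52913869]
```

Partly down; I press on to the stop.

carry_out([
  [0,0,-2,0],
  [0,0,-3,0],
  [0,0,-4,0],
  [0,0,-4,0],
  [0,0,-4,0],
])

```text
time: 20.77
tool_pos: [442.2, -330.7, 70.9]
tcp_rot: [1.697, 1.564, 0.378]
contact_force: [-4.6, 7.2, 25.5]
grip_width: 0.4
```

The stop was reached (25 N, TCP 6 mm below the button's rest height). Retreating.

carry_out([
  [0,0,10,0],
  [0,0,40,0],
  [0,0,80,0],
  [0,0,120,0],
  [0,0,160,0],
  [0,0,200,0],
  [0,0,200,0],
  [0,0,200,0],
  [0,0,200,0],
  [0,0,200,0],
])

```text
time: 21.6
tool_pos: [441.5, -330.3, 269.1]
tcp_rot: [2.212, 1.565, 0.893]
contact_force: [0.3, 0.6, 0.5]
grip_width: 0.6
```

```bash
python3 - <<'E'
from h import *
o=get_obs();print(o["time"],o["tool_pos"],o["contact_force"])
t=capture("top");s=capture("scene")
cv2.imwrite("pics/c10.png",s[:,:,::-1])
for n,lo,hi,b in(("red",(0,180,60),(4,255,255),(255,276,280,325)),("blue",(105,150,60),(125,255,255),(305,270,345,325))):
    m=mask(s,lo,hi,b);ys,xs=np.nonzero(m);print(n,ys.min(),ys.max())
m=mask(t,(22,150,150),(35,255,255),(150,170,178,234));print(rect(m))
E
```

```text
21.6 [ 441.48656978 -330.28551611  269.07457437] [0.29602316 0.62817592 0.48609979]
red 284 313
blue 288 317
(((169.2762451171875, 203.93260192871094), (55.305572509765625, 7.393032073974609), 76.29303741455078), 381)
```

View pics/c10.png

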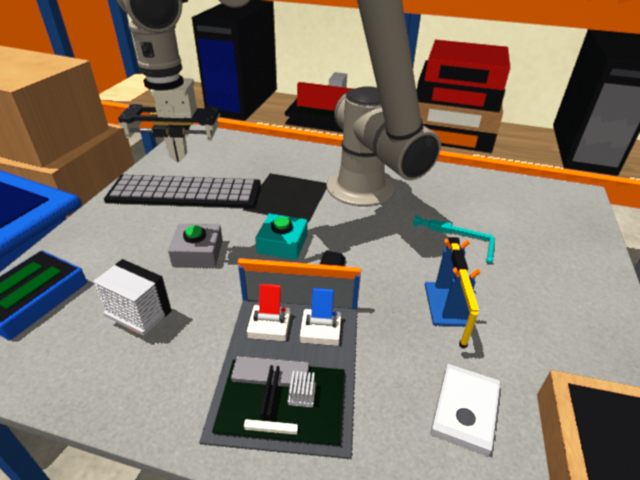

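Both levers are over (rows 284 and 288), the rod is in its rest, the button is up, and the drive, cooler and mouse are where they were. The arm is clear.

```bash
python3 -c "
from plant import *
print(close_job())"
```

```text
the job is handed in; nothing more can be done
None
```

The job is done and handed in at about 21.7 s; the interface reports no verdict. I picked up the rod, pulled the blue lever and then the red one to their stops, laid the rod back and let go, and pressed the green button last.

What the last checks showed:
- **Levers:** both top edges sit at the image rows expected for about 1.0 rad. At the end of each pull the force rose by about 3 N and the blue edge stopped moving. I read the angle from the picture only, so it is good to roughly 0.1 rad.
- **Rod:** seated in both notches, with the grip within about 1 mm of where it was found. The fitted yaw came out at 13.4° against 14.1° before, which is within the play and the measuring error.
- **Start button:** the first press left the fingertips only about 5 mm below the button's rest height, at 5.5 N. I pressed on to about 6 mm and 25 N, where it met its stop. It looked up again after release; I judged that from the picture alone.
- **Bystanders:** the drive, cooler and mouse look unmoved in the final picture, though I did not measure their positions.

One script failed because the arm hid the rod from the top camera. I repeated that check after moving away, and it was fine.

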